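Load three bushes and hold the blow-off lever half down

TASK

Stand exactly three of the five steel bushes on end on the floor of the blow-off station's tray and let them go; leave the other two bushes and everything else where they are. Then press the station's spring lever half way down, so that its handle is level, never pushing it near its bottom stop or the blast would throw the parts out. Finish while holding the lever there: it is a dead-man lever, so do not let go at the end.

Things in the scene. Friction and masses are not known exactly. Their poses are not given: they have to be found in the camera images.
- blower: Blow-off station fixed to the bench: grey base plate 240 x 320 x 12 mm (x by y) with an open steel tray, behind it a low air bar with brass jets (top 71 mm above the bench), and beside the tray a grey valve block with a spring lever. Origin: centre of the plate's underside. The lever handle points to -x; the tray lies on the +y side, the lever on the -y side.
- tray (a point): Centre of the parts tray's inner floor, 17 mm above the bench. The inner floor is 130 mm along the station's x and 120 mm along its y; walls 5 mm thick, their rim 15 mm above the inner floor. Axes as the station's.
- lever (a joint): Angle in rad of the station's spring-return lever: 0 = released, handle raised 0.35 rad (20 degrees) above level; 0.35 = half way, handle level; 0.70 = fully down, on its stop. Pivots about a level axis along the station's y through point lever_hinge. Springs back up: pressing at the pad takes about 4 N at the start, 8 N half way, 12 N fully down.
- lever_hinge (a point): Point on the lever's pivot axis, 120 mm above the bench, midway across the lever.
- lever_pad (a point): Centre of the top face of the lever's black pad, where the hand presses: pad 50 mm along the lever, 36 mm wide, 12 mm thick; this point is 115 mm from the pivot axis along the lever and 6 mm above the lever's centre line. Its -x axis points outward along the lever, its z out of the pad's top.
- mat: Black rubber mat, 270 x 250 x 4 mm (x by y), fixed on the bench. Origin: centre of its underside. The bushes, the bearing ring and the pin stand on it on a loose 3 x 3 grid along the mat's axes, about 80 mm apart in x and 75 mm in y, places mixed.
- bush0: One of five alike steel bearing bushes: plain tube, outer diameter 30 mm, bore 18 mm, 32 mm long, about 90 g, standing on end on the mat. Origin: centre of its lower end; z up along its axis.
- bush1: One of five alike steel bearing bushes: plain tube, outer diameter 30 mm, bore 18 mm, 32 mm long, about 90 g, standing on end on the mat. Origin: centre of its lower end; z up along its axis.
- bush2: One of five alike steel bearing bushes: plain tube, outer diameter 30 mm, bore 18 mm, 32 mm long, about 90 g, standing on end on the mat. Origin: centre of its lower end; z up along its axis.
- bush3: One of five alike steel bearing bushes: plain tube, outer diameter 30 mm, bore 18 mm, 32 mm long, about 90 g, standing on end on the mat. Origin: centre of its lower end; z up along its axis.
- bush4: One of five alike steel bearing bushes: plain tube, outer diameter 30 mm, bore 18 mm, 32 mm long, about 90 g, standing on end on the mat. Origin: centre of its lower end; z up along its axis.
- bearing_ring: Steel ring lying on the mat, outer diameter 50 mm, 14 mm high; not a bush. Origin: centre of the underside. Leave it alone.
- pin: Solid steel pin standing on the mat, diameter 18 mm, 48 mm tall; not a bush. Origin: centre of the lower end. Leave it alone.
- oil_can: Red oil can, 90 mm diameter, with handle and spout 175 mm tall, beyond the work. Origin: centre of the underside. Leave it alone.
- multimeter: Red hand multimeter lying flat, 140 x 75 x 34 mm. Origin: centre of the underside. Leave it alone.
- spanner: Steel spanner 150 mm long lying flat to the right of the station. Origin: on the underside near its middle. Leave it alone.
- carton: Small cardboard carton 100 x 80 x 75 mm. Origin: centre of the underside. Leave it alone.
- jar: Amber jar, 68 mm diameter, 85 mm tall. Origin: centre of the underside. Leave it alone.

How it is judged:
On the way, in this order (a step that is already met when the one before it is completed fails the run):
1. exactly three bushes stand in the tray, released, with the lever not pressed ((distance of bush0 from where it was at the start of the episode below 0.04 m or (x of bush0 in the frame of tray between -0.053 and 0.053 m and y of bush0 in the frame of tray between -0.048 and 0.048 m and z of bush0 in the frame of tray between -0.006 and 0.006 m and angle between bush0's own z axis and vertical below 0.15 rad and linear speed of bush0 below 0.03 m/s and contact force between the fingers and bush0 below 0.2 N)) and (distance of bush1 from where it was at the start of the episode below 0.04 m or (x of bush1 in the frame of tray between -0.053 and 0.053 m and y of bush1 in the frame of tray between -0.048 and 0.048 m and z of bush1 in the frame of tray between -0.006 and 0.006 m and angle between bush1's own z axis and vertical below 0.15 rad and linear speed of bush1 below 0.03 m/s and contact force between the fingers and bush1 below 0.2 N)) and (distance of bush2 from where it was at the start of the episode below 0.04 m or (x of bush2 in the frame of tray between -0.053 and 0.053 m and y of bush2 in the frame of tray between -0.048 and 0.048 m and z of bush2 in the frame of tray between -0.006 and 0.006 m and angle between bush2's own z axis and vertical below 0.15 rad and linear speed of bush2 below 0.03 m/s and contact force between the fingers and bush2 below 0.2 N)) and (distance of bush3 from where it was at the start of the episode below 0.04 m or (x of bush3 in the frame of tray between -0.053 and 0.053 m and y of bush3 in the frame of tray between -0.048 and 0.048 m and z of bush3 in the frame of tray between -0.006 and 0.006 m and angle between bush3's own z axis and vertical below 0.15 rad and linear speed of bush3 below 0.03 m/s and contact force between the fingers and bush3 below 0.2 N)) and (distance of bush4 from where it was at the start of the episode below 0.04 m or (x of bush4 in the frame of tray between -0.053 and 0.053 m and y of bush4 in the frame of tray between -0.048 and 0.048 m and z of bush4 in the frame of tray between -0.006 and 0.006 m and angle between bush4's own z axis and vertical below 0.15 rad and linear speed of bush4 below 0.03 m/s and contact force between the fingers and bush4 below 0.2 N)) and ((distance of each of bush0, bush1 from where it was at the start of the episode below 0.04 m and distance of each of bush2, bush3, bush4 from where it was at the start of the episode above 0.04 m) or (distance of each of bush0, bush2 from where it was at the start of the episode below 0.04 m and distance of each of bush1, bush3, bush4 from where it was at the start of the episode above 0.04 m) or (distance of each of bush0, bush3 from where it was at the start of the episode below 0.04 m and distance of each of bush1, bush2, bush4 from where it was at the start of the episode above 0.04 m) or (distance of each of bush0, bush4 from where it was at the start of the episode below 0.04 m and distance of each of bush1, bush2, bush3 from where it was at the start of the episode above 0.04 m) or (distance of each of bush0, bush3, bush4 from where it was at the start of the episode above 0.04 m and distance of each of bush1, bush2 from where it was at the start of the episode below 0.04 m) or (distance of each of bush0, bush2, bush4 from where it was at the start of the episode above 0.04 m and distance of each of bush1, bush3 from where it was at the start of the episode below 0.04 m) or (distance of each of bush0, bush2, bush3 from where it was at the start of the episode above 0.04 m and distance of each of bush1, bush4 from where it was at the start of the episode below 0.04 m) or (distance of each of bush0, bush1, bush4 from where it was at the start of the episode above 0.04 m and distance of each of bush2, bush3 from where it was at the start of the episode below 0.04 m) or (distance of each of bush0, bush1, bush3 from where it was at the start of the episode above 0.04 m and distance of each of bush2, bush4 from where it was at the start of the episode below 0.04 m) or (distance of each of bush0, bush1, bush2 from where it was at the start of the episode above 0.04 m and distance of each of bush3, bush4 from where it was at the start of the episode below 0.04 m)) and value of joint lever below 0.1 rad), for 0.2 s.
2. the robot holds the lever half way down (value of joint lever between 0.25 and 0.45 rad and contact force between any of the fingers, the arm and lever above 4 N), for 0.5 s.
At the end, for the whole second after the job is handed in: Exactly three bushes stand on end (within 0.15 rad) on the tray floor, untouched and at rest; the other two are within 40 mm of where they began; the lever is held still by the robot itself (more than 4 N) within 0.1 rad of level (joint between 0.25 and 0.45 rad) (all of step 2 and (distance of bush0 from where it was at the start of the episode below 0.04 m or (x of bush0 in the frame of tray between -0.053 and 0.053 m and y of bush0 in the frame of tray between -0.048 and 0.048 m and z of bush0 in the frame of tray between -0.006 and 0.006 m and angle between bush0's own z axis and vertical below 0.15 rad and linear speed of bush0 below 0.03 m/s and contact force between the fingers and bush0 below 0.2 N)) and (distance of bush1 from where it was at the start of the episode below 0.04 m or (x of bush1 in the frame of tray between -0.053 and 0.053 m and y of bush1 in the frame of tray between -0.048 and 0.048 m and z of bush1 in the frame of tray between -0.006 and 0.006 m and angle between bush1's own z axis and vertical below 0.15 rad and linear speed of bush1 below 0.03 m/s and contact force between the fingers and bush1 below 0.2 N)) and (distance of bush2 from where it was at the start of the episode below 0.04 m or (x of bush2 in the frame of tray between -0.053 and 0.053 m and y of bush2 in the frame of tray between -0.048 and 0.048 m and z of bush2 in the frame of tray between -0.006 and 0.006 m and angle between bush2's own z axis and vertical below 0.15 rad and linear speed of bush2 below 0.03 m/s and contact force between the fingers and bush2 below 0.2 N)) and (distance of bush3 from where it was at the start of the episode below 0.04 m or (x of bush3 in the frame of tray between -0.053 and 0.053 m and y of bush3 in the frame of tray between -0.048 and 0.048 m and z of bush3 in the frame of tray between -0.006 and 0.006 m and angle between bush3's own z axis and vertical below 0.15 rad and linear speed of bush3 below 0.03 m/s and contact force between the fingers and bush3 below 0.2 N)) and (distance of bush4 from where it was at the start of the episode below 0.04 m or (x of bush4 in the frame of tray between -0.053 and 0.053 m and y of bush4 in the frame of tray between -0.048 and 0.048 m and z of bush4 in the frame of tray between -0.006 and 0.006 m and angle between bush4's own z axis and vertical below 0.15 rad and linear speed of bush4 below 0.03 m/s and contact force between the fingers and bush4 below 0.2 N)) and ((distance of each of bush0, bush1 from where it was at the start of the episode below 0.04 m and distance of each of bush2, bush3, bush4 from where it was at the start of the episode above 0.04 m) or (distance of each of bush0, bush2 from where it was at the start of the episode below 0.04 m and distance of each of bush1, bush3, bush4 from where it was at the start of the episode above 0.04 m) or (distance of each of bush0, bush3 from where it was at the start of the episode below 0.04 m and distance of each of bush1, bush2, bush4 from where it was at the start of the episode above 0.04 m) or (distance of each of bush0, bush4 from where it was at the start of the episode below 0.04 m and distance of each of bush1, bush2, bush3 from where it was at the start of the episode above 0.04 m) or (distance of each of bush0, bush3, bush4 from where it was at the start of the episode above 0.04 m and distance of each of bush1, bush2 from where it was at the start of the episode below 0.04 m) or (distance of each of bush0, bush2, bush4 from where it was at the start of the episode above 0.04 m and distance of each of bush1, bush3 from where it was at the start of the episode below 0.04 m) or (distance of each of bush0, bush2, bush3 from where it was at the start of the episode above 0.04 m and distance of each of bush1, bush4 from where it was at the start of the episode below 0.04 m) or (distance of each of bush0, bush1, bush4 from where it was at the start of the episode above 0.04 m and distance of each of bush2, bush3 from where it was at the start of the episode below 0.04 m) or (distance of each of bush0, bush1, bush3 from where it was at the start of the episode above 0.04 m and distance of each of bush2, bush4 from where it was at the start of the episode below 0.04 m) or (distance of each of bush0, bush1, bush2 from where it was at the start of the episode above 0.04 m and distance of each of bush3, bush4 from where it was at the start of the episode below 0.04 m)) and velocity of joint lever between -0.1 and 0.1 rad/s); the arm keeps its last pose, push and grip.
It fails at once if the lever is pushed nearly or fully to its bottom stop (over 0.62 rad) (value of joint lever above 0.62 rad).
It fails at once if a bystander is moved more than 40 mm (distance of any of bearing_ring, pin, oil_can, multimeter, spanner, carton, jar from where it was at the start of the episode above 0.04 m).
It also fails if it takes over 72 s, if anything falls off the work surface, if the arm or the gripper's body presses on something with over 40 N, if the wrist force passes 120 N, or if a joint passes its speed limit or range.

ROBOT

A 6-joint arm with a two-finger parallel gripper is mounted at the origin on the work surface. World frame = base frame: x ahead of the robot, y to its left, z up, the work surface at z = 0. Lengths are in m, angles in rad, forces in N, time in s.
With the tool pointing down it reaches from about 0.25 to 0.725 m from the base axis. Payload 4 kg.
Tool frame: the origin (TCP) lies midway between the tips of the shut fingers; the grasp point (between the pads) lies bot.pinch_z behind it (bot.pinch_z is the distance from the TCP to the grasp point, in m); z points along the fingers, y is the line along which they close (so a half turn about z gives the same grasp; the last joint's range is limited). The gripper opens to 85 mm and grips with 20 to 120 N. Pads are 22 mm wide; open, the fingers measure 114 mm over their backs; the gripper's body (76 mm by 85 mm) begins 54 mm behind the grasp point. The pads swing forward as they close: fully open they stand 13 mm farther back than shut.
Start: joints at [-1.206, 0.241, 0.005, 1.335, 0, 1.571], TCP at [0.178, -0.467, 0.231] pointing down, gripper open.
Joint ranges: [-2.72, 2.72], [-1.05, 1.87], [-1.09, 1.28], [-1.99, 2.15], [-1.42, 1.44], [-3.14, 3.14]. Speed limits (rad/s): [2.79, 2.79, 3.14, 3.14, 3.14, 3.14].

INTERFACE

Orientations are given as a unit quaternion [x, y, z, w].
In Python, from workcell import bot gives the robot as it stands.
- The arm moves only by the tool jog_arm, called after "Call:" in YAML: its name, and indented under it one key for each argument. Schema: {"type":"object","properties":{"motion":{"type":"string"},"only":{"type":"string"},"quiet":{"type":"boolean"},"lines":{"type":"string"}},"required":["motion"],"additionalProperties":false}. motion is a string of 1 to 10 rows, parted by a bar, with the numbers parted by commas; each row has 7 numbers: a rotation vector rx, ry, rz in units of 0.1 rad, then dx, dy, dz in cm, then the finger opening in m; each row is the pose to reach, as a shift and turn from the pose commanded when the call began, along the tool's axes at that moment; what a row does not reach only later rows make up. A row lasts 1/8 s, in which the tool goes at most 0.0625 m and 0.188 rad, less where a joint would pass 70% of its speed; a pose out of reach is approached as far as the arm can. The fingers move at their own pace and stop on an object; the grip force is fixed at half the most. Time passes only in rows, so rows that do not move let the fingers close. The tool returns the time, the measured TCP pose, the force, the opening and the grip force at its end. only (a regular expression) keeps the lines of the reply that match it, lines (a string "A,B") keeps lines A to B, and quiet returns only ok. Input that does not fit is refused with a message, and nothing moves.
- bot.get_obs(): the state, without advancing time (a new reading comes with each control period).
- bot.camera(name): name is "side" or "top"; returns the picture (400x640x3 uint8, red, green, blue); there is no depth.
- bot.calibration(name): a dict with "mtx" (3x3 intrinsics, pixels), "R" (3x3) and "t" (3): a world point X has camera coordinates R X + t. Camera axes: x right, y down, z forward; pixel columns grow to the right and rows downward; lengths in m; the calibration is good to about 2 mm. A picture is of the moment at which its call begins. calibration takes no time and is no camera call.
- bot.job_done(): hands the job in; it is judged then, once.
The state is a dict: "clock": time; "joint_pos": joint angles; "joint_vel": joint speeds; "tau": joint torques, N m; "eef_pos": TCP position; "tool_rot": TCP orientation; "ft_force": force on the tool from outside, world axes, zero at the start; "ft_torque": the same for the moment, N m; "grip_width": finger opening in m; "grasp_force": force on a finger pad.
Only numpy, scipy, OpenCV 4.12 (cv2) and the standard library are available. Lean on these libraries where they do the work, as an engineer would, in place of code of your own. Each camera call takes 0.05 s, during which the arm holds its last target. There are 200 camera calls.

## Working session

There is one attempt and no reset: what is moved stays moved. The work goes in short steps, Python scripts to look and compute and a tool call to move; the robot and the scene stay as the last step left them, time stands still between calls to the robot, and variables do not carry over. Pictures are saved under pics/ and viewed, at most 13 in all, crops included, and the job is handed in when it is done.

```bash
ls; mkdir -p pics; python3 - <<'E'
from workcell import bot
import cv2
for n in("top","side"):
    cv2.imwrite(f"pics/{n}0.png",bot.camera(n)[:,:,::-1])
    c=bot.calibration(n);print(n,c)
print(bot.pinch_z,bot.get_obs())
E
```

```text
pics
workcell.py
top {'mtx': array([[398.21876464,   0.        , 318.2493993 ],
       [  0.        , 398.21876464, 206.74459479],
       [  0.        ,   0.        ,   1.        ]]), 'R': array([[-0.01934269, -0.99980791, -0.00316175],
       [-0.99643079,  0.01953706, -0.08212181],
       [ 0.0821678 ,  0.00156201, -0.99661728]]), 't': array([0.01386655, 0.61137846, 1.42538619])}
side {'mtx': array([[364.30981479,   0.        , 318.9464315 ],
       [  0.        , 364.30981479, 198.90887768],
       [  0.        ,   0.        ,   1.        ]]), 'R': array([[-0.73300348, -0.68014121,  0.01066929],
       [-0.40946432,  0.42865544, -0.80535302],
       [ 0.54318032, -0.59469526, -0.59269948]]), 't': array([0.4443504 , 0.33531498, 1.08531605])}
0.0187 {'clock': 0.1, 'joint_pos': array([-1.20601522e+00,  2.41349939e-01,  3.88629411e-03,  1.33521902e+00,
       -8.72197491e-06,  1.57077278e+00]), 'joint_vel': array([ 0.00107244, -0.00321164,  0.00333492,  0.00031001, -0.00062484,
       -0.00142104]), 'tau': array([-5.38534005e-04, -3.73138869e+01,  2.53009683e+01,  1.08637934e-02,
        1.08083663e-05,  2.36518261e-06]), 'eef_pos': array([ 0.17817009, -0.46657855,  0.23050628]), 'tool_rot': array([ 9.83410329e-01,  1.81392490e-01, -1.75350198e-04, -9.26733094e-04]), 'ft_force': array([ 0.35476919,  0.74737427, -0.2249625 ]), 'ft_torque': array([-0.0231593 ,  0.01100115, -0.03175793]), 'grasp_force': 0.0, 'grip_width': 0.08514123011960954}
```

View pics/top0.png

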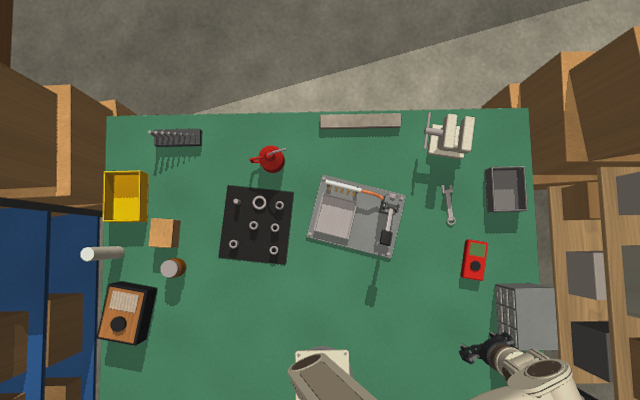

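View pics/side0.png

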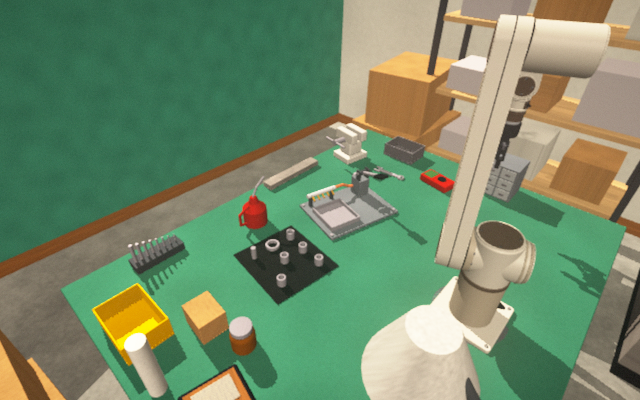

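The top view shows the mat at about (256,225). The bushes are near (279,205), (253,225), (275,227), (233,243) and (273,250), with the ring at (259,202) and the pin at (236,201). The tray is near (335,215) and the lever pad near (385,240). I'll measure at sub-pixel level next.

```bash
cat > h.py <<'E'
from workcell import bot
import numpy as np, cv2
from scipy.spatial.transform import Rotation as Rn
def ray(n,uv,z):
    c=bot.calibration(n);R,t=c["R"],c["t"];o=-R.T@t
    d=R.T@np.linalg.inv(c["mtx"])@[*uv,1];return o+d*(z-o[2])/d[2]
def proj(n,X):
    c=bot.calibration(n);p=c["mtx"]@(c["R"]@np.asarray(X,float)+c["t"]);return p[:2]/p[2]
def tri(a,b):   # top px, side px -> least squares point
    A=[];B=[]
    for n,uv in(("top",a),("side",b)):
        c=bot.calibration(n);P=c["mtx"]@np.c_[c["R"],c["t"]]
        for i in(0,1): r=uv[i]*P[2]-P[i];A.append(r[:3]);B.append(-r[3])
    return np.linalg.lstsq(np.array(A),np.array(B),rcond=None)[0]
E
python3 - <<'E'
from h import *
im=cv2.imread("pics/top0.png");x0,y0=215,170
c=im[y0:270,x0:410];cv2.imwrite("pics/c1.png",cv2.resize(c,None,fx=4,fy=4,interpolation=cv2.INTER_CUBIC))
s=cv2.imread("pics/side0.png")[165:300,230:410];cv2.imwrite("pics/c2.png",cv2.resize(s,None,fx=4,fy=4,interpolation=cv2.INTER_CUBIC))
g=cv2.resize(cv2.cvtColor(im,cv2.COLOR_BGR2GRAY),None,fx=4,fy=4,interpolation=cv2.INTER_CUBIC)
m=(g>90).astype(np.uint8)
for k in cv2.findContours(m[740:1060,880:1170].copy(),cv2.RETR_EXTERNAL,cv2.CHAIN_APPROX_NONE)[0]:
    x,y,w,h=cv2.boundingRect(k)
    if 20<w<80 and 20<h<80:
        (cx,cy),r=cv2.minEnclosingCircle(k)
        px=((cx+880+.5)/4-.5,(cy+740+.5)/4-.5);print(np.round(px,2),round(r/4,2),w/4,h/4,ray("top",px,.036).round(4))
E
```

```text
[273.46 249.53] 4.48 8.75 8.5 [0.4599 0.1655 0.036 ]
[233.03 243.37] 4.52 8.5 8.75 [0.4847 0.3104 0.036 ]
[274.58 227.02] 4.36 8.5 8.5 [0.5405 0.1606 0.036 ]
[253.12 224.68] 4.45 8.75 8.5 [0.5504 0.2378 0.036 ]
[279.04 204.62] 4.4 8.5 8.25 [0.6211 0.1436 0.036 ]
[235.53 200.56] 2.68 5.5 5.25 [0.639  0.3011 0.036 ]
[258.97 201.94] 6.99 13.75 14.0 [0.6323 0.2162 0.036 ]
[286.36 187.75] 6.34 12.0 6.5 [0.6821 0.1164 0.036 ]
```

View pics/c1.png

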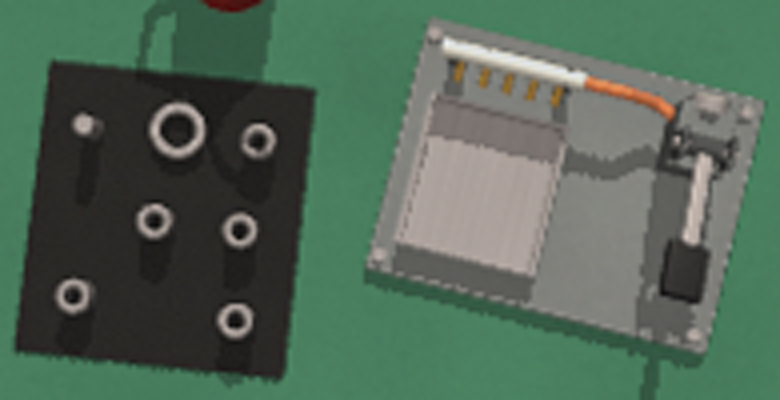

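View pics/c2.png

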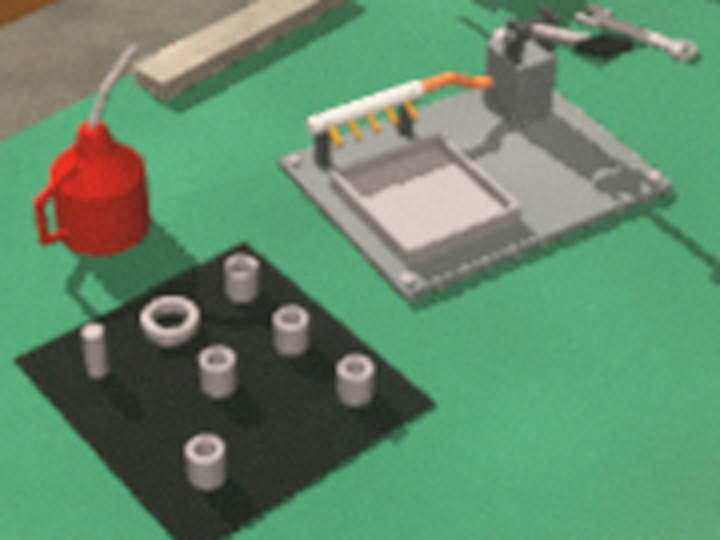

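The enlarged crops show the five bushes, ring and pin clearly. In the top crop the plate corners are near (430,20), (763,102), (703,352) and (367,268), and the lever pad is near (685,270). The tray rim shows in both crops. I'll compute the station pose from these.

```bash
python3 - <<'E'
from h import *
T=lambda x,y:((x+.5)/4-.5+215,(y+.5)/4-.5+170)
S=lambda x,y:((x+.5)/4-.5+230,(y+.5)/4-.5+165)
# plate corners, model (+x,+y),(+x,-y),(-x,-y),(-x,+y)
P=np.array([ray("top",T(*p),.012)[:2] for p in[(430,20),(763,102),(703,352),(367,268)]])
M=np.array([[.12,.16],[.12,-.16],[-.12,-.16],[-.12,.16]])
def fit(M,P):
    c=P.mean(0);U,s,V=np.linalg.svd((P-c).T@M);R=U@V
    return c,np.arctan2(R[1,0],R[0,0]),((M@R.T+c)-P)*1000
c,a,r=fit(M,P);print("plate",c,a,r.round(1).tolist())
Q=np.array([ray("top",T(*p),z)[:2] for p,z in[((437,97),.032),((565,132),.032),((533,275),.032),((400,243),.032)]])
m=np.array([[.065,.06],[.065,-.06],[-.065,-.06],[-.065,.06]])
c2,a2,r=fit(m,Q);print("tray top",c2,a2,r.round(1).tolist())
Q=np.array([ray("side",S(*p),.032)[:2] for p in[(440,135),(520,205),(410,255),(330,178)]])
m=np.array([[.07,.065],[.07,-.065],[-.07,-.065],[-.07,.065]])
c3,a3,r=fit(m,Q);print("tray side",c3,a3,r.round(1).tolist())
Rz=np.array([[np.cos(a),-np.sin(a)],[np.sin(a),np.cos(a)]])
for nm,X in(("tray",c2),("trayside",c3),("pad",ray("top",T(685,270),.165)[:2])):print(nm,X,"in station",Rz.T@(X-c))
print("pad side check",proj("side",[*ray("top",T(685,270),.165)[:2],.165]))
for q in[(240,260),(290,313),(217,353),(356,364),(205,442)]:print("bush side",ray("side",S(*q),.036))
E
```

```text
plate [ 0.57667082 -0.13584385] -0.2653358426516591 [[2.9, 1.8], [1.3, -2.1], [-3.0, -2.2], [-1.1, 2.6]]
tray top [ 0.57527343 -0.06000756] -0.2634427705843718 [[-3.8, 0.4], [-0.9, -0.1], [2.3, 1.5], [2.4, -1.8]]
tray side [ 0.56917705 -0.05566338] -1.809869550674045 [[-2.7, -2.6], [-0.4, -5.4], [4.4, 3.3], [-1.4, 4.7]]
tray [ 0.57527343 -0.06000756] in station [-0.0212353   0.07281592]
trayside [ 0.56917705 -0.05566338] in station [-0.02825752  0.0754094 ]
pad [ 0.49607155 -0.21729051] in station [-0.05642063 -0.09973221]
pad side check [379.46599422 174.24799809]
bush side [0.62231295 0.13930849 0.036     ]
bush side [0.5403301  0.15736277 0.036     ]
bush side [0.55033741 0.23398728 0.036     ]
bush side [0.4568508  0.16310347 0.036     ]
bush side [0.48487043 0.30720505 0.036     ]
```

The rows are not in the units I measure in: shifts go in cm and turns go in units of 0.1 rad. I convert before sending: 0.56 m is 56, -0.455 m is -45.5, 0.63 rad is 6.3.

```bash
cat >> h.py <<'E'
def to(x,y,z):
    o=bot.get_obs();d=Rn.from_quat(o["tool_rot"]).inv().apply(np.array([x,y,z])-o["eef_pos"])
    X=Rn.from_quat(o["tool_rot"]).as_matrix()[:,0]
    print(o["clock"],o["eef_pos"].round(4),"move",d.round(4),"yaw",np.arctan2(X[1],X[0]).round(4),"w",round(o["grip_width"],4),"gf",o["grasp_force"],"F",o["ft_force"].round(1))
E
```

Call:
jog_arm:
  motion: "0,0,6.3,56,-45.5,3,0.055 | 0,0,6.3,56,-45.5,3,0.055 | 0,0,6.3,56,-45.5,3,0.055 | 0,0,6.3,56,-45.5,3,0.055 | 0,0,6.3,56,-45.5,3,0.055 | 0,0,6.3,56,-45.5,3,0.055 | 0,0,6.3,56,-45.5,3,0.055 | 0,0,6.3,56,-45.5,3,0.055 | 0,0,6.3,56,-45.5,3,0.055 | 0,0,6.3,56,-45.5,3,0.055"

```text
clock: 1.35
eef_pos: [0.4467, -0.075, 0.2069]
tool_rot: [0.995, -0.098, 0.001, -0.022]
ft_force: [0.3, -0.2, -0.1]
grip_width: 0.0549
grasp_force: 0.0
```

```bash
python3 -c "from h import *;to(.5405,.159,.08)"
```

```text
1.35 [ 0.4467 -0.075   0.2069] move [ 0.0469 -0.2419  0.1375] yaw -0.1954 w 0.0549 gf 0.0 F [ 0.3 -0.2 -0.1]
```

Converted, -0.24 m is -24, 0.08 m is 8.

Call:
jog_arm:
  motion: "0,0,0,4,-24,8,0.055 | 0,0,0,4,-24,8,0.055 | 0,0,0,4,-24,8,0.055 | 0,0,0,4,-24,8,0.055 | 0,0,0,4,-24,8,0.055 | 0,0,0,4,-24,8,0.055 | 0,0,0,4,-24,8,0.055"

```text
clock: 2.22
eef_pos: [0.5071, -0.0263, 0.1434]
tool_rot: [0.997, -0.054, 0.001, -0.047]
ft_force: [-0.3, 0.8, -0.3]
grip_width: 0.0548
grasp_force: 0.0
```

```bash
python3 -c "from h import *;to(.5405,.159,.08);to(.5405,.159,.008);print(bot.get_obs()['tool_rot'])"
```

```text
2.225 [ 0.5071 -0.0263  0.1434] move [ 0.0136 -0.1811  0.0806] yaw -0.1074 w 0.0548 gf 0.0 F [-0.3  0.8 -0.3]
2.225 [ 0.5071 -0.0263  0.1434] move [ 0.0138 -0.1744  0.1523] yaw -0.1074 w 0.0548 gf 0.0 F [-0.3  0.8 -0.3]
[ 9.97463606e-01 -5.36952469e-02  8.42901455e-04 -4.67168583e-02]
```

```bash
python3 -c "
from h import *
o=bot.get_obs();print(o['joint_pos'],o['joint_vel'])"
```

```text
[-0.10769244  0.31395727 -0.13557105  1.12463047  0.09342264  3.14130279] [ 0.01351156  0.0564639   0.02433554 -0.03405033  0.00491347  0.00119255]
```

Call:
jog_arm:
  motion: "0,0,0,0,0,0,0.055 | 0,0,0,0,0,0,0.055"

```text
clock: 2.48
eef_pos: [0.5068, -0.0263, 0.1437]
tool_rot: [0.997, -0.054, 0.001, -0.047]
ft_force: [-0.2, 0.8, -0.1]
grip_width: 0.055
grasp_force: 0.0
```

```bash
python3 -c "
from h import *
o=bot.get_obs();print(o['joint_pos'],o['joint_vel'])"
```

```text
[-0.10765249  0.31323704 -0.13594529  1.12494265  0.09341314  3.14126403] [-0.00031699 -0.00310559 -0.00068532 -0.00106956 -0.00011098 -0.00100536]
```
Joint 6 at limit 3.14. Since base rotating keeps yaw => j6 grows. Half turn needed: j6 to be ~0 (rotate by -pi). j6 = j1 - yaw_const... At j1=-1.206,j6=1.571,yaw .365 → yaw = j1 - j6 + 3.142 . With yaw -.264 at j1=.28: j6=3.69 no. With yaw -.264+pi=2.878: j6=.28+3.142-2.878=.55. Good; at j1=-.45 (lever): j6=-.19. So rotate by -(pi -...) : yaw from -.107 to 2.878: +2.985 world → tool rz = -2.985. Over rotvec with norm <pi ok. .188 rad/row → 16 rows. Also tilt of .094 must be fixed: measured orientation target. Command 1: rotate -2.0... better calculate the rotvec exactly: target rot: yaw 2.878 tool down: R = Rz(yaw)·Rx(pi). rel = R_cur^-1 R_tgt. Split in two calls: first rz -1.5 only at height, then exact.

Joint 6 reached its limit, so I'll use the equivalent grasp half a turn away.

```bash
cat >> h.py <<'E'
def turn(yaw=2.878):
    o=bot.get_obs();T=Rn.from_euler("z",yaw)*Rn.from_euler("x",np.pi)
    print("turn",(Rn.from_quat(o["tool_rot"]).inv()*T).as_rotvec().round(4),"q",o["joint_pos"].round(2))
E
```

Call:
jog_arm:
  motion: "0,0,-15,0,0,0,0.055 | 0,0,-15,0,0,0,0.055 | 0,0,-15,0,0,0,0.055 | 0,0,-15,0,0,0,0.055 | 0,0,-15,0,0,0,0.055 | 0,0,-15,0,0,0,0.055 | 0,0,-15,0,0,0,0.055 | 0,0,-15,0,0,0,0.055 | 0,0,-15,0,0,0,0.055"

```text
clock: 3.6
eef_pos: [0.5068, -0.0263, 0.1437]
tool_rot: [0.767, 0.64, 0.032, -0.034]
ft_force: [-0.3, -0.1, 0.4]
grip_width: 0.0552
grasp_force: 0.0
```

```bash
python3 -c "from h import *;to(.5405,.159,.12);turn()"
```

```text
3.6 [ 0.5068 -0.0263  0.1437] move [0.1853 0.0002 0.0411] yaw 1.3898 w 0.0552 gf 0.0 F [-0.3 -0.1  0.4]
turn [ 0.061  -0.0826 -1.4865] q [-0.11  0.31 -0.14  1.12  0.09  1.64]
```

Converted, 0.185 m is 18.5, 0.041 m is 4.1, -1.486 rad is -14.86.

Call:
jog_arm:
  motion: "0.61,-0.83,-14.86,18.5,0,4.1,0.055 | 0.61,-0.83,-14.86,18.5,0,4.1,0.055 | 0.61,-0.83,-14.86,18.5,0,4.1,0.055 | 0.61,-0.83,-14.86,18.5,0,4.1,0.055 | 0.61,-0.83,-14.86,18.5,0,4.1,0.055 | 0.61,-0.83,-14.86,18.5,0,4.1,0.055 | 0.61,-0.83,-14.86,18.5,0,4.1,0.055 | 0.61,-0.83,-14.86,18.5,0,4.1,0.055 | 0.61,-0.83,-14.86,18.5,0,4.1,0.055"

```text
clock: 4.72
eef_pos: [0.5397, 0.159, 0.1199]
tool_rot: [0.133, 0.991, -0.0, 0.0]
ft_force: [0.2, -0.6, 0.5]
grip_width: 0.0552
grasp_force: 0.0
```

```bash
python3 -c "from h import *;to(.5405,.159,.008);turn()"
```

```text
4.725 [0.5397 0.159  0.1199] move [-0.0008  0.0002  0.1119] yaw 2.8756 w 0.0552 gf 0.0 F [ 0.2 -0.6  0.5]
turn [-0.0001  0.     -0.0024] q [ 0.29  0.43 -0.02  1.12 -0.    0.55]
```

Good. Next I'll descend over bush C, grasp it and lift.

Call:
jog_arm:
  motion: "0,0,0,-0.1,0,5,0.055 | 0,0,0,-0.1,0,9,0.055 | 0,0,0,-0.1,0,11.2,0.055 | 0,0,0,-0.1,0,11.2,0.055 | 0,0,0,-0.1,0,11.2,0.0 | 0,0,0,-0.1,0,11.2,0.0 | 0,0,0,-0.1,0,11.2,0.0 | 0,0,0,-0.1,0,11.2,0.0"

```text
clock: 5.72
eef_pos: [0.5423, 0.1589, 0.0095]
tool_rot: [0.131, 0.991, 0.001, 0.002]
ft_force: [-1.0, -0.7, 6.5]
grip_width: 0.0285
grasp_force: 59.7
```

```bash
python3 -c "from h import *;to(.606,-.067,.12)"
```

```text
5.725 [0.5423 0.1589 0.0095] move [-0.1205 -0.2015 -0.1104] yaw 2.8793 w 0.0285 gf 59.694568924605846 F [-1.  -0.7  6.5]
```

Call:
jog_arm:
  motion: "0,0,0,0,0,-6,0 | 0,0,0,0,0,-11,0 | 0,0,0,-3,-5,-11,0 | 0,0,0,-6,-10,-11,0 | 0,0,0,-9,-15,-11,0 | 0,0,0,-11.9,-20.1,-11,0 | 0,0,0,-11.9,-20.1,-11,0 | 0,0,0,-11.9,-20.1,-11,0"

```text
clock: 6.72
eef_pos: [0.6031, -0.0664, 0.1175]
tool_rot: [0.131, 0.991, 0.0, -0.001]
ft_force: [0.3, -0.4, -1.1]
grip_width: 0.0287
grasp_force: 59.6
```

```bash
python3 - <<'E'
from h import *
to(.606,-.067,.023);turn()
cv2.imwrite("pics/top1.png",bot.camera("top")[:,:,::-1]);
s=bot.camera("side")[140:290,230:430,::-1];cv2.imwrite("pics/s1.png",cv2.resize(s,None,fx=4,fy=4))
E
```

```text
6.725 [ 0.6031 -0.0664  0.1175] move [-0.003   0.0001  0.0945] yaw 2.8787 w 0.0287 gf 59.5960708335042 F [ 0.3 -0.4 -1.1]
turn [ 0.0001 -0.0012  0.0007] q [-0.11  0.52  0.11  1.17  0.    0.15]
```

View pics/s1.png

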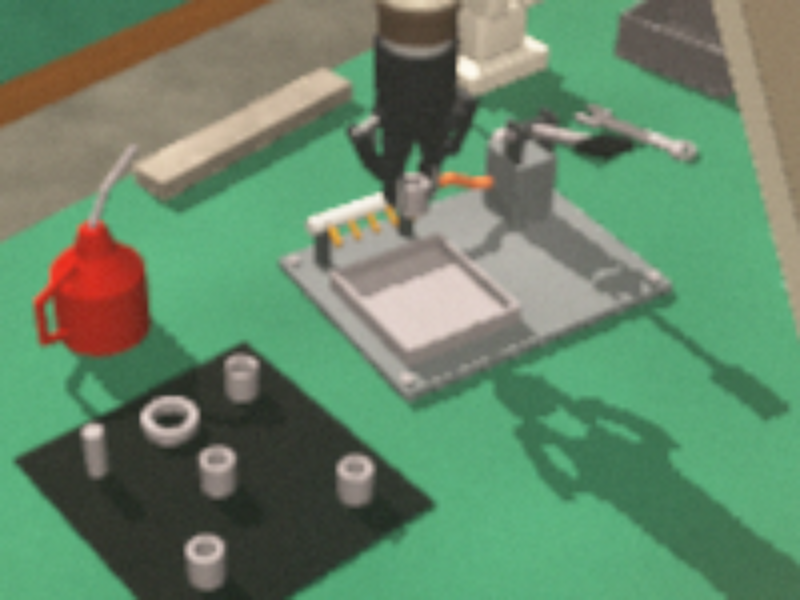

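The side view shows the bush held upright at crop (415,193), with the tray clear below it. Next I'll lower it.

Call:
jog_arm:
  motion: "0,0,0,-0.3,0,5,0 | 0,0,0,-0.3,0,8,0 | 0,0,0,-0.3,0,9,0 | 0,0,0,-0.3,0,9.4,0 | 0,0,0,-0.3,0,9.4,0"

```text
clock: 7.45
eef_pos: [0.6075, -0.0668, 0.025]
tool_rot: [0.13, 0.991, -0.0, 0.001]
ft_force: [0.4, 0.6, 0.6]
grip_width: 0.0284
grasp_force: 59.6
```

```bash
python3 -c "from h import *;to(.606,-.067,.0225)"
```

```text
7.45 [ 0.6075 -0.0668  0.025 ] move [ 0.0014 -0.0006  0.0025] yaw 2.8804 w 0.0284 gf 59.59747239947319 F [0.4 0.6 0.6]
```

Converted, -0.097 m is -9.7, -0.04 m is -4.

Call:
jog_arm:
  motion: "0,0,0,0.1,0,0.2,0 | 0,0,0,0.1,0,0.2,0 | 0,0,0,0.1,0,0.2,0.05 | 0,0,0,0.1,0,0.2,0.05 | 0,0,0,0.1,0,0.2,0.05 | 0,0,0,0.1,0,-4,0.05 | 0,0,0,0.1,0,-9.7,0.05 | 0,0,0,0.1,0,-9.7,0.05"

```text
clock: 8.45
eef_pos: [0.6097, -0.0674, 0.1268]
tool_rot: [0.131, 0.991, 0.0, 0.006]
ft_force: [0.2, 0.7, -1.0]
grip_width: 0.0502
grasp_force: 0.0
```

```bash
python3 -c "from h import *;to(.459,.1645,.12)"
```

```text
8.45 [ 0.6097 -0.0674  0.1268] move [0.2057 0.1849 0.0047] yaw 2.8797 w 0.0502 gf 0.0 F [ 0.2  0.7 -1. ]
```

Call:
jog_arm:
  motion: "0,0,0,4,3.7,0,0.055 | 0,0,0,8,7.4,0,0.055 | 0,0,0,12,11,0,0.055 | 0,0,0,16,14.5,0,0.055 | 0,0,0,20.6,18.5,0.5,0.055 | 0,0,0,20.6,18.5,0.5,0.055 | 0,0,0,20.6,18.5,0.5,0.055"

```text
clock: 9.32
eef_pos: [0.4545, 0.1651, 0.1155]
tool_rot: [0.13, 0.991, -0.0, -0.0]
ft_force: [0.0, 0.0, 0.4]
grip_width: 0.0552
grasp_force: 0.0
```

```bash
python3 - <<'E'
from h import *
to(.459,.1645,.008);turn()
s=bot.camera("side")[140:290,230:430,::-1];cv2.imwrite("pics/s2.png",cv2.resize(s,None,fx=4,fy=4))
E
```

```text
9.325 [0.4545 0.1651 0.1155] move [-0.0045  0.0007  0.1075] yaw 2.8805 w 0.0552 gf 0.0 F [0.  0.  0.4]
turn [-0.0008  0.0001  0.0025] q [ 0.35  0.29 -0.24  1.04 -0.    0.61]
```

View pics/s2.png

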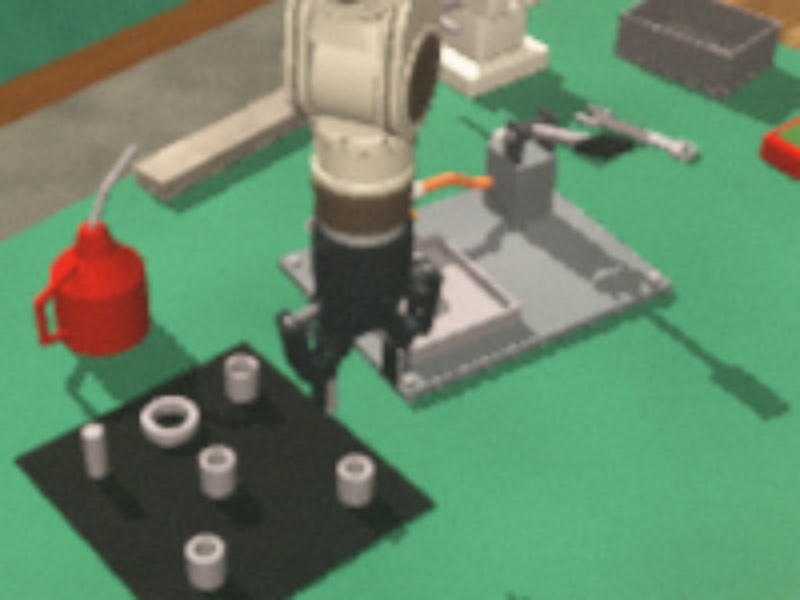

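The first bush is hidden behind the hand, so I'll check it with the top camera later. Bush A stands at crop (355,480). Next I'll grasp it.

Call:
jog_arm:
  motion: "0,0,0,-0.3,0,5,0.055 | 0,0,0,-0.3,0,9,0.055 | 0,0,0,-0.3,0,10.6,0.055 | 0,0,0,-0.3,0,10.6,0.055 | 0,0,0,-0.3,0,10.6,0.0 | 0,0,0,-0.3,0,10.6,0.0 | 0,0,0,-0.3,0,10.6,0.0 | 0,0,0,-0.3,0,6,0.0 | 0,0,0,-0.3,0,0,0.0 | 0,0,0,-0.3,0,0,0.0"

```text
clock: 10.62
eef_pos: [0.4612, 0.1659, 0.1209]
tool_rot: [0.13, 0.991, 0.003, 0.005]
ft_force: [0.4, 0.8, -0.1]
grip_width: 0.0274
grasp_force: 59.5
```

```bash
python3 - <<'E'
from h import *
to(.569,-.057,.12)
t=bot.camera("top")[:,:,::-1][170:270,215:410];cv2.imwrite("pics/t2.png",cv2.resize(t,None,fx=4,fy=4,interpolation=cv2.INTER_CUBIC))
E
```

```text
10.625 [0.4612 0.1659 0.1209] move [-0.1618 -0.1875  0.0012] yaw 2.88 w 0.0274 gf 59.458378963172436 F [ 0.4  0.8 -0.1]
```

View pics/t2.png

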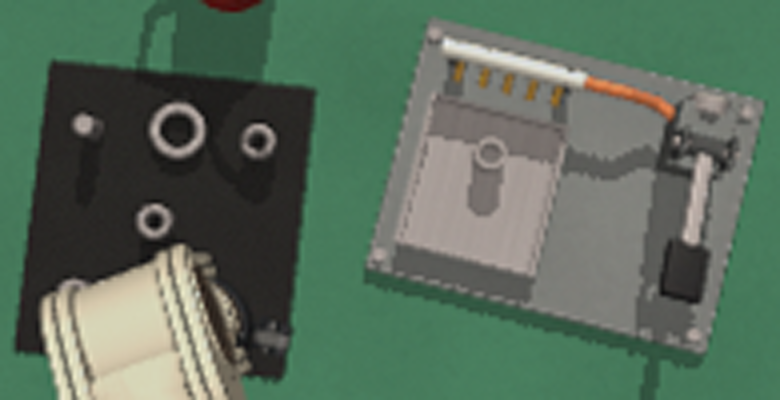

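The top crop shows the first bush standing in the tray at (490,153). Next I'll move the second one over.

Call:
jog_arm:
  motion: "0,0,0,-3,-3.5,0,0 | 0,0,0,-6.5,-7.5,0,0 | 0,0,0,-10,-11.5,0,0 | 0,0,0,-13,-15.5,0,0 | 0,0,0,-16.1,-18.7,0,0 | 0,0,0,-16.1,-18.7,0,0 | 0,0,0,-16.1,-18.7,0,0"

```text
clock: 11.55
eef_pos: [0.563, -0.0576, 0.114]
tool_rot: [0.131, 0.991, 0.0, -0.002]
ft_force: [-0.1, 0.5, -1.3]
grip_width: 0.0275
grasp_force: 59.5
```

```bash
python3 - <<'E'
from h import *
to(.569,-.057,.0225);turn()
T=lambda x,y:((x+.5)/4-.5+215,(y+.5)/4-.5+170)
b=ray("top",T(490,153),.049)[:2];a=-.264
R=np.array([[np.cos(a),-np.sin(a)],[np.sin(a),np.cos(a)]]);print(b,R.T@(b-[.573,-.058]))
E
```

```text
11.55 [ 0.563  -0.0576  0.114 ] move [-0.0061  0.0022  0.0914] yaw 2.8795 w 0.0275 gf 59.505399987101555 F [-0.1  0.5 -1.3]
turn [-0.0004 -0.004   0.0015] q [-0.1   0.45 -0.01  1.11  0.    0.16]
[ 0.60418143 -0.06558442] [0.03208023 0.00081496]
```

Call:
jog_arm:
  motion: "0,0,0,-0.3,0.2,5,0 | 0,0,0,-0.3,0.2,8,0 | 0,0,0,-0.3,0.2,8.8,0 | 0,0,0,-0.3,0.2,8.8,0 | 0,0,0,-0.3,0.2,8.8,0"

```text
clock: 12.18
eef_pos: [0.5692, -0.0565, 0.0294]
tool_rot: [0.13, 0.991, -0.0, 0.001]
ft_force: [-0.4, 0.6, -0.4]
grip_width: 0.0278
grasp_force: 59.5
```

```bash
python3 -c "from h import *;to(.569,-.057,.0225)"
```

```text
12.175 [ 0.5692 -0.0565  0.0294] move [ 0.0001 -0.0005  0.0069] yaw 2.8804 w 0.0278 gf 59.50119964778423 F [-0.4  0.6 -0.4]
```

Converted, 0.001 m is 0.1.

Call:
jog_arm:
  motion: "0,0,0,0,0,0.1,0 | 0,0,0,0,0,0.1,0 | 0,0,0,0,0,0.1,0"

```text
clock: 12.55
eef_pos: [0.5682, -0.0569, 0.0272]
tool_rot: [0.131, 0.991, -0.0, 0.0]
ft_force: [-0.1, 0.4, -0.3]
grip_width: 0.0278
grasp_force: 59.5
```

```bash
python3 -c "from h import *;to(.569,-.057,.0225)"
```

```text
12.55 [ 0.5682 -0.0569  0.0272] move [-0.0008  0.0001  0.0047] yaw 2.8796 w 0.0278 gf 59.500893764197826 F [-0.1  0.4 -0.3]
```

Call:
jog_arm:
  motion: "0,0,0,0,0,0.1,0 | 0,0,0,0,0,0.2,0 | 0,0,0,0,0,0.2,0"

```text
clock: 12.92
eef_pos: [0.5678, -0.0568, 0.0245]
tool_rot: [0.131, 0.991, -0.0, -0.0]
ft_force: [-1.1, 0.4, -0.7]
grip_width: 0.0273
grasp_force: 59.5
```

```bash
python3 -c "from h import *;to(.569,-.057,.0225)"
```

```text
12.925 [ 0.5678 -0.0568  0.0245] move [-0.0012  0.0001  0.002 ] yaw 2.8797 w 0.0273 gf 59.500987976789474 F [-1.1  0.4 -0.7]
```

Converted, 0.0015 m is 0.15.

Call:
jog_arm:
  motion: "0,0,0,0,0,0.15,0 | 0,0,0,0,0,0.15,0"

```text
clock: 13.18
eef_pos: [0.568, -0.0568, 0.0241]
tool_rot: [0.131, 0.991, -0.0, 0.0]
ft_force: [-2.6, 0.9, 4.3]
grip_width: 0.0277
grasp_force: 60.1
```

```bash
python3 -c "from h import *;to(.569,-.057,.0225)"
```

```text
13.175 [ 0.568  -0.0568  0.0241] move [-0.001   0.0001  0.0016] yaw 2.8797 w 0.0277 gf 60.14772545546293 F [-2.6  0.9  4.3]
```

Contact with the floor (4 N). Next I'll release, rise and move to bush D.

Converted, -0.096 m is -9.6, -0.04 m is -4.

Call:
jog_arm:
  motion: "0,0,0,0,0,0,0.05 | 0,0,0,0,0,0,0.05 | 0,0,0,0,0,0,0.05 | 0,0,0,0,0,-4,0.05 | 0,0,0,0,0,-9.6,0.05 | 0,0,0,0,0,-9.6,0.05"

```text
clock: 13.92
eef_pos: [0.572, -0.0572, 0.1246]
tool_rot: [0.131, 0.991, 0.0, 0.005]
ft_force: [0.6, 0.4, 0.1]
grip_width: 0.05
grasp_force: 0.0
```

```bash
python3 -c "from h import *;to(.5504,.236,.12)"
```

```text
13.925 [ 0.572  -0.0572  0.1246] move [0.0968 0.2776 0.004 ] yaw 2.8797 w 0.05 gf 0.0 F [0.6 0.4 0.1]
```

Converted, 0.278 m is 27.8, 0.25 m is 25.

Call:
jog_arm:
  motion: "0,0,0,1.7,5,0,0.055 | 0,0,0,3.4,10,0,0.055 | 0,0,0,5.1,15,0,0.055 | 0,0,0,6.8,20,0,0.055 | 0,0,0,8.5,25,0,0.055 | 0,0,0,9.7,27.8,0,0.055 | 0,0,0,9.7,27.8,0,0.055 | 0,0,0,9.7,27.8,0,0.055 | 0,0,0,9.7,27.8,0,0.055"

```text
clock: 15.05
eef_pos: [0.5463, 0.2355, 0.1189]
tool_rot: [0.131, 0.991, -0.0, -0.0]
ft_force: [0.5, -0.4, -0.5]
grip_width: 0.0551
grasp_force: 0.0
```

```bash
python3 - <<'E'
from h import *
to(.5504,.236,.008);turn()
t=bot.camera("top")[:,:,::-1][170:270,215:410];cv2.imwrite("pics/t3.png",cv2.resize(t,None,fx=4,fy=4,interpolation=cv2.INTER_CUBIC))
E
```

```text
15.05 [0.5463 0.2355 0.1189] move [-0.0038  0.0017  0.1109] yaw 2.8779 w 0.0551 gf 0.0 F [ 0.5 -0.4 -0.5]
turn [-0.0009 -0.0004 -0.0001] q [ 0.41  0.49  0.08  1.16 -0.    0.67]
```

View pics/t3.png

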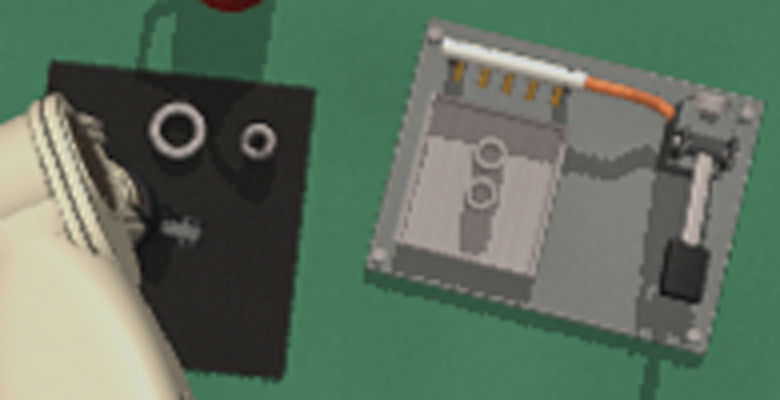

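The top crop shows two bushes standing in the tray, at (490,153) and (481,192). Next I'll grasp bush D.

Converted, 0.108 m is 10.8, 0.09 m is 9.

Call:
jog_arm:
  motion: "0,0,0,-0.3,0.1,5,0.055 | 0,0,0,-0.3,0.1,9,0.055 | 0,0,0,-0.3,0.1,10.8,0.055 | 0,0,0,-0.3,0.1,10.8,0.055 | 0,0,0,-0.3,0.1,10.8,0.0 | 0,0,0,-0.3,0.1,10.8,0.0 | 0,0,0,-0.3,0.1,10.8,0.0"

```text
clock: 15.98
eef_pos: [0.5509, 0.2373, 0.0131]
tool_rot: [0.131, 0.991, 0.001, 0.002]
ft_force: [-0.0, -1.4, 5.6]
grip_width: 0.0274
grasp_force: 59.6
```

```bash
python3 -c "from h import *;to(.5325,-.047,.12)"
```

```text
15.975 [0.5509 0.2373 0.0131] move [-0.0563 -0.2792 -0.1072] yaw 2.8795 w 0.0274 gf 59.61899243295193 F [-0.  -1.4  5.6]
```

Converted, -0.279 m is -27.9, -0.25 m is -25.

Call:
jog_arm:
  motion: "0,0,0,0,0,-5.5,0 | 0,0,0,0,0,-10.8,0 | 0,0,0,-1,-5,-10.8,0 | 0,0,0,-2,-10,-10.8,0 | 0,0,0,-3,-15,-10.8,0 | 0,0,0,-4,-20,-10.8,0 | 0,0,0,-5,-25,-10.8,0 | 0,0,0,-5.5,-27.9,-10.8,0 | 0,0,0,-5.5,-27.9,-10.8,0 | 0,0,0,-5.5,-27.9,-10.8,0"

```text
clock: 17.23
eef_pos: [0.5302, -0.0462, 0.1193]
tool_rot: [0.13, 0.991, 0.0, -0.0]
ft_force: [-0.5, 1.2, -0.5]
grip_width: 0.0278
grasp_force: 59.6
```

```bash
python3 -c "from h import *;to(.5325,-.047,.026);turn()"
```

```text
17.225 [ 0.5302 -0.0462  0.1193] move [-0.0024 -0.0002  0.0933] yaw 2.8799 w 0.0278 gf 59.62825130671263 F [-0.5  1.2 -0.5]
turn [ 0.0003 -0.0002  0.0019] q [-0.09  0.38 -0.11  1.09  0.    0.17]
```

Converted, 0.09 m is 9, 0.08 m is 8.

Call:
jog_arm:
  motion: "0,0,0,-0.1,0,5,0 | 0,0,0,-0.1,0,8,0 | 0,0,0,-0.1,0,9,0 | 0,0,0,-0.1,0,9,0 | 0,0,0,-0.1,0,9,0 | 0,0,0,-0.1,0,9,0"

```text
clock: 17.98
eef_pos: [0.532, -0.0469, 0.0304]
tool_rot: [0.13, 0.991, -0.0, 0.001]
ft_force: [0.2, 1.3, -0.8]
grip_width: 0.0274
grasp_force: 59.6
```

```bash
python3 -c "from h import *;to(.5325,-.047,.0255)"
```

```text
17.975 [ 0.532  -0.0469  0.0304] move [-0.0005  0.      0.0049] yaw 2.8799 w 0.0274 gf 59.59540072828531 F [ 0.2  1.3 -0.8]
```

Converted, 0.003 m is 0.3, 0.002 m is 0.2.

Call:
jog_arm:
  motion: "0,0,0,0,0,0.2,0 | 0,0,0,0,0,0.3,0 | 0,0,0,0,0,0.3,0 | 0,0,0,0,0,0.3,0"

```text
clock: 18.48
eef_pos: [0.5312, -0.047, 0.0263]
tool_rot: [0.131, 0.991, -0.0, -0.0]
ft_force: [0.0, 0.0, -0.9]
grip_width: 0.0275
grasp_force: 59.6
```

```bash
python3 -c "from h import *;to(.5325,-.047,.0255)"
```

```text
18.475 [ 0.5312 -0.047   0.0263] move [-0.0012  0.0003  0.0008] yaw 2.8797 w 0.0275 gf 59.60488211363554 F [ 0.   0.  -0.9]
```

Converted, 0.0015 m is 0.15, 0.001 m is 0.1.

Call:
jog_arm:
  motion: "0,0,0,0,0,0.1,0 | 0,0,0,0,0,0.15,0 | 0,0,0,0,0,0.15,0"

```text
clock: 18.85
eef_pos: [0.5313, -0.047, 0.026]
tool_rot: [0.131, 0.991, -0.0, 0.0]
ft_force: [-2.5, 0.0, 7.4]
grip_width: 0.0278
grasp_force: 60.7
```

```bash
python3 -c "from h import *;to(.5325,-.047,.0255)"
```

```text
18.85 [ 0.5313 -0.047   0.026 ] move [-0.0011  0.0003  0.0005] yaw 2.8797 w 0.0278 gf 60.671102330088615 F [-2.5  0.   7.4]
```

Call:
jog_arm:
  motion: "0,0,0,0,0,0,0.05 | 0,0,0,0,0,0,0.05 | 0,0,0,0,0,0,0.05 | 0,0,0,0,0,-4,0.05 | 0,0,0,0,0,-10,0.05 | 0,0,0,0,0,-16,0 | 0,0,0,0,0,-20,0 | 0,0,0,0,0,-20,0 | 0,0,0,0,0,-20,0"

```text
clock: 19.98
eef_pos: [0.5308, -0.0469, 0.2239]
tool_rot: [0.131, 0.991, -0.0, -0.001]
ft_force: [0.8, 0.4, 0.2]
grip_width: 0.0002
grasp_force: 0.0
```

```bash
python3 - <<'E'
from h import *
to(.496,-.217,.23);turn()
t=bot.camera("top")[:,:,::-1][170:270,300:410];s=bot.camera("side")[140:240,290:410,::-1]
f=lambda i:cv2.resize(i,(440,400),interpolation=cv2.INTER_CUBIC)
cv2.imwrite("pics/t4.png",cv2.resize(np.hstack([f(t),f(s)]),(800,364)))
E
```

```text
19.975 [ 0.5308 -0.0469  0.2239] move [-0.0105 -0.1733 -0.0061] yaw 2.8797 w 0.0002 gf 0.0 F [0.8 0.4 0.2]
turn [-0.0005 -0.0014  0.0017] q [-0.09  0.31  0.08  1.34 -0.    0.17]
```

View pics/t4.png

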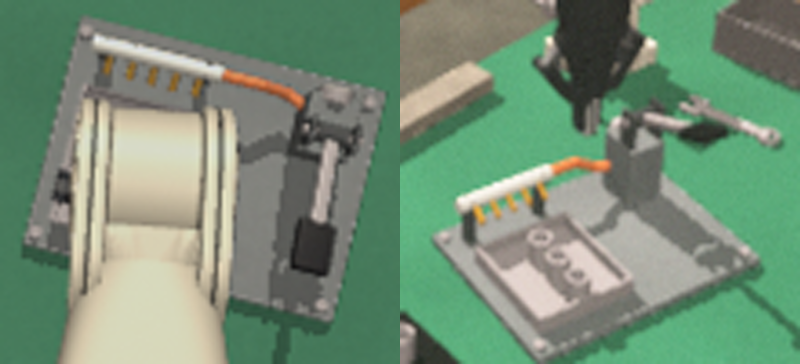

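The right half shows three bushes standing upright in the tray, and the gripper is clear and shut. The pad is at left-half (312,245). I'll move above it.

The rows are not in the units I measure in: shifts go in cm and turns go in units of 0.1 rad. I convert before sending: -0.006 m is -0.6, -0.173 m is -17.3.

Call:
jog_arm:
  motion: "0,0,0,0,-4,-0.6,0 | 0,0,0,0,-9,-0.6,0 | 0,0,0,-0.4,-13,-0.6,0 | 0,0,0,-0.5,-17.3,-0.6,0 | 0,0,0,-0.5,-17.3,-0.6,0 | 0,0,0,-0.5,-17.3,-0.6,0 | 0,0,0,-0.5,-17.3,-0.6,0"

```text
clock: 20.95
eef_pos: [0.4913, -0.2142, 0.2302]
tool_rot: [0.13, 0.992, 0.0, -0.001]
ft_force: [0.7, 0.4, -0.2]
grip_width: 0.0002
grasp_force: 0.0
```

```bash
python3 -c "from h import *;to(.490,-.2155,.175);turn()"
```

```text
20.95 [ 0.4913 -0.2142  0.2302] move [ 0.0009 -0.0016  0.0552] yaw 2.8813 w 0.0002 gf 0.0 F [ 0.7  0.4 -0.2]
turn [ 0.0002 -0.0013  0.0033] q [-0.41  0.31  0.1   1.36  0.   -0.15]
```

Converted, 0.08 m is 8, 0.075 m is 7.5.

Call:
jog_arm:
  motion: "0,0,0,0.1,-0.1,3,0 | 0,0,0,0.1,-0.1,5.5,0 | 0,0,0,0.1,-0.1,6.5,0 | 0,0,0,0.1,-0.1,7,0 | 0,0,0,0.1,-0.1,7.5,0 | 0,0,0,0.1,-0.1,8,0 | 0,0,0,0.1,-0.1,8,0"

```text
clock: 21.82
eef_pos: [0.4904, -0.2161, 0.1513]
tool_rot: [0.131, 0.991, -0.0, 0.0]
ft_force: [-1.8, 1.7, 4.8]
grip_width: -0.0001
grasp_force: 2.2
```

```bash
python3 - <<'E'
from h import *
to(.490,-.2155,.126)
t=bot.camera("top")[:,:,::-1][170:270,300:410];s=bot.camera("side")[140:240,290:410,::-1]
f=lambda i:cv2.resize(i,(440,400),interpolation=cv2.INTER_CUBIC)
cv2.imwrite("pics/t5.png",cv2.resize(np.hstack([f(t),f(s)]),(800,364)))
E
```

```text
21.825 [ 0.4904 -0.2161  0.1513] move [0.0006 0.0004 0.0253] yaw 2.8797 w -0.0001 gf 2.226030444726348 F [-1.8  1.7  4.8]
```

View pics/t5.png

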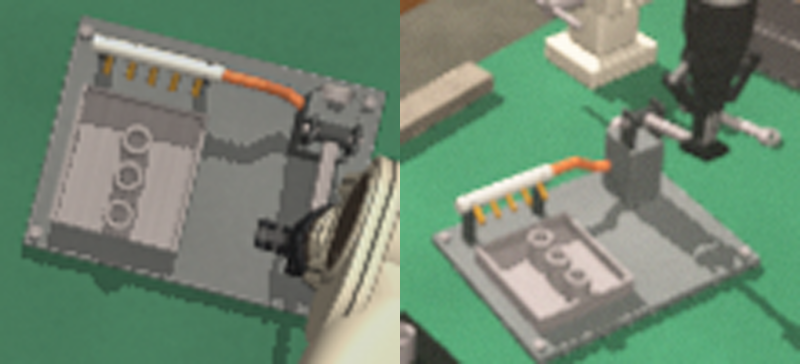

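The fingertips rest on the pad (about 5 N), and the three bushes are standing at left-half (137,138), (128,177) and (119,213). I'll press on to level.

Converted, 0.022 m is 2.2, 0.017 m is 1.7.

Call:
jog_arm:
  motion: "0,0,0,0,0,0.6,0 | 0,0,0,0,0,1.2,0 | 0,0,0,0,0,1.7,0 | 0,0,0,0,0,2.2,0 | 0,0,0,0,0,2.2,0 | 0,0,0,0,0,2.2,0"

```text
clock: 22.68
eef_pos: [0.4889, -0.2159, 0.1291]
tool_rot: [0.131, 0.991, -0.0, -0.001]
ft_force: [-4.3, 1.4, 6.3]
grip_width: 0.0003
grasp_force: 3.3
```

```bash
python3 -c "from h import *;to(.490,-.2155,.126)"
```

```text
22.675 [ 0.4889 -0.2159  0.1291] move [-0.0009  0.0007  0.0031] yaw 2.8794 w 0.0003 gf 3.3154551149345934 F [-4.3  1.4  6.3]
```

Converted, 0.003 m is 0.3, 0.001 m is 0.1.

Call:
jog_arm:
  motion: "0,0,0,0,0,0.1,0 | 0,0,0,0,0,0.3,0 | 0,0,0,0,0,0.3,0 | 0,0,0,0,0,0.3,0 | 0,0,0,0,0,0.3,0 | 0,0,0,0,0,0.3,0 | 0,0,0,0,0,0.3,0 | 0,0,0,0,0,0.3,0"

```text
clock: 23.68
eef_pos: [0.4888, -0.2159, 0.1263]
tool_rot: [0.131, 0.991, -0.0, -0.001]
ft_force: [-4.9, 2.1, 7.2]
grip_width: -0.0
grasp_force: 3.7
```

```bash
python3 - <<'E'
from h import *
to(.490,-.2155,.126)
s=bot.camera("side")[150:215,340:430,::-1]
cv2.imwrite("pics/t6.png",cv2.resize(s,None,fx=8,fy=8,interpolation=cv2.INTER_CUBIC))
print(bot.get_obs()["joint_vel"].round(4))
# expected px in the crop (x8) of hinge and of pad centre line at level / released
h=np.array([.577,-.136])+np.array([[.965,.261],[-.261,.965]])@[.05,-.0997]
u=np.array([.965,-.261])
for a in(.25,.35,.45):
    t=.35-a;p=[*(h-u*.14*np.cos(t)),.12+.14*np.sin(t)];print(a,(proj("side",p)-[340,150])*8)
print((proj("side",[*h,.12])-[340,150])*8)
E
```

```text
23.675 [ 0.4888 -0.2159  0.1263] move [-0.0011  0.0007  0.0002] yaw 2.8794 w -0.0 gf 3.657733248837758 F [-4.9  2.1  7.2]
[-0.0002  0.0003  0.0005  0.0002 -0.0013  0.0012]
0.25 [352.57413212 280.70635636]
0.35 [350.11229945 305.66475842]
0.45 [345.78361827 328.90846058]
[171.38496434 171.88661629]
```

View pics/t6.png

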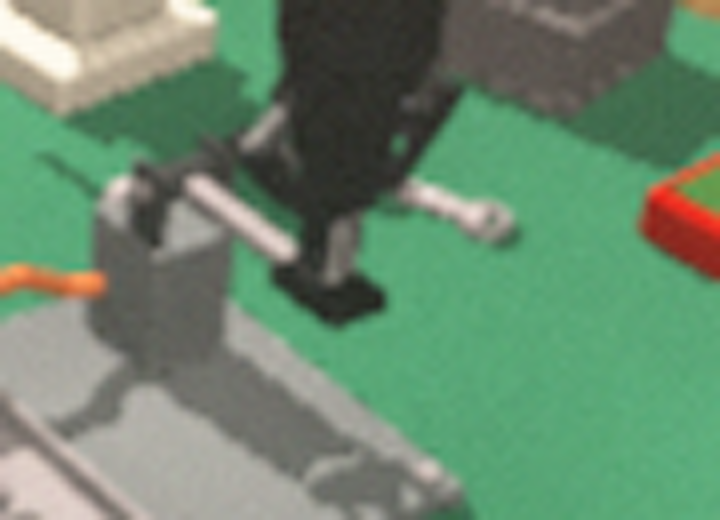

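The lever's outer end is at about crop (358,308). The prediction for level is (350,306). The contact force is steady at about 7 N or more and the arm is still, so I'll hand in.

```bash
python3 -c "from workcell import bot;print(bot.job_done())"
```

```text
the job is handed in; nothing more can be done
None
```

I handed the job in with three bushes standing released in the tray and the lever held about level at roughly 7 N, at about 24 s on the clock; the judge's verdict was not shown.

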